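# Park the index plunger of the chip-box shuttle

## Task

Unlock the sample shuttle that carries the flat chip box: pull the orange handle of its index plunger straight up against the spring, twist it into one of the rest notches (marked by green dots, 60 degrees either way) and let go so that the plunger stays retracted. Leave the plunger of the shuttle with the upright vial locked.

Things in the scene. Friction and masses are not known exactly. Their poses are not given: they have to be found in the camera images.
- chip_station_handle (a point): Centre of the orange handle to pull: an upright bar 50 mm long (its x axis), 14 mm thick (y), 24 mm high (z up), 79 mm above the bench when locked. Beneath: a brass collar 42 mm across, top 28 mm below this point; a dark bridge; a white shuttle with a flat chip box (44 mm square, black base, clear lid, top 36 mm above bench) 80 mm from the handle's axis, on the side away from the robot.
- chip_station_lift (a joint): Lift of that handle, m: 0 locked, stop at 0.026. A spring pulls it down: 4 N when locked, 9 N at 0.02. A cross pin parallel to the bar sits in a deep slot of the collar; it clears the slot at 0.011 (0.015 to 0.022 is a good pull). Let down in a rest notch, it stays at about 0.0075; let down in the slot, it returns to 0.
- chip_station_twist (a joint): Twist of that handle about the vertical, rad, anticlockwise from above positive; 0 (within 0.07) when locked in the slot. Rest notches at +1.05 and -1.05, either will do; their sloping sides draw the pin in when it is let down within about 0.2 of the notch's middle. Stops at +1.22 and -1.22. Turns easily once lifted clear.
- vial_station_handle (a point): Centre of the orange handle of the other, identical plunger, 79 mm above the bench, which must stay locked. Its shuttle carries an upright glass vial with a black cap, 23 mm across, top 74 mm above the bench, 80 mm from the handle's axis on the side away from the robot.

How it is judged:
By the outcome, as a careful person would: the job done as asked, in the order asked, and still so for the second after the job is handed in, with the robot touching nothing.
It also fails if it takes over 32 s, if anything falls off the work surface, if the arm or the gripper's body presses on something with over 40 N, if the wrist force passes 120 N, or if a joint passes its speed limit or range.

## Robot

A 6-joint arm with a two-finger parallel gripper is mounted at the origin on a cart in front of the work surface, level with it; the furniture and walls round the work are solid. World frame = base frame: x ahead of the robot, y to its left, z up, the work surface at z = 0. Lengths are in m, angles in degrees, forces in N, time in s.
With the tool pointing down it reaches from about 0.35 to 0.875 m from the base axis. Payload 4.2 kg.
Tool frame: the origin (TCP) lies at the centre of the arm's flange, where the gripper is bolted on; the fingertips stand 173 mm ahead of it and the grasp point (between the pads) lies 155 mm ahead of it; z points along the fingers, y is the line along which they close (so a half turn about z gives the same grasp; the last joint's range is limited). The gripper opens to 85 mm and grips with 20 to 120 N. Pads are 22 mm wide; open, the fingers measure 114 mm over their backs; the gripper's body (76 mm by 85 mm) begins 54 mm behind the grasp point. The pads swing forward as they close: fully open they stand 13 mm farther back than shut.
Start: joints at [-61.845, 22.042, 0.453, 0, -68.411, -14.817], TCP at [0.144, -0.608, 0.405] pointing down, gripper open.
Joint ranges: [-179.83, 179.83], [-69.29, 118.12], [-61.27, 80.66], [-181.25, 117.63], [-171.15, -9.14], [-177.46, 177.46]. Speed limits (degrees/s): [159.86, 159.86, 180, 180, 180, 180].

## Interface

Orientations are given as a 3x3 rotation matrix whose columns are the frame's x, y, z axes.
In Python, from station import ctrl, cams gives the robot as it stands.
- The arm moves only by the tool play_rows, never from a script. Its argument "moves" is one flat list of numbers, 5 for each row, row after row: the shift along the tool's x, y, z in mm, then the turn about the tool's z in degrees, then the finger opening in mm, from 0 to 85.4. In form: [tx, ty, tz, spin, hand, tx, ty, tz, spin, hand, ...]. A call has 1 to 12 rows; each row shifts and turns the commanded pose from where the row before left it, along the tool's axes as they then stand; what a row does not reach is not made up. A row lasts 1/10 s, in which the tool goes at most 50 mm and 8.59 degrees, less where a joint would pass 70% of its speed; a pose out of reach is approached as far as the arm can. A call is refused whole if a number of a shift passes 50 or a number of a turn 8.59, either way. A call with a gripper value outside its range is refused whole. The fingers move at their own pace and stop on an object; "grip_force" is the grip in N (left out, the last holds). Time passes only in rows, so rows that do not move let the fingers close. It gives the time, the measured TCP pose, the force, the opening and the grip force at its end, in the units of the state.
- ctrl.state(): the state, without advancing time (a new reading comes with each control period).
- cams.get_image(name): name is "scene" or "top" or "wrist"; returns a dict with "pixels" (384x512x3 uint8, blue, green, red), "camera_matrix" (3x3 intrinsics, pixels), "view" (4x4, takes a point from world to camera coordinates); the wrist camera has in their place "hand_eye" (4x4, takes a point from camera to tool coordinates, whose origin is the TCP and whose axes are the flange's). Camera axes: x right, y up, looking along -z (the intrinsics and any distortion apply to the point x, -y, -z); pixel columns grow to the right and rows downward; lengths in m; the calibration is good to about 2 mm. A picture is of the moment at which its call begins: read the wrist's pose just before it. There is no depth.
- ctrl.job_done(): hands the job in; it is judged then, once.
The state is a dict: "t": time; "joints": joint angles; "qvel": joint speeds; "joint_torque": joint torques, N m; "ee_pos": TCP position; "tool_rot": TCP orientation; "force": force on the tool from outside, world axes, zero at the start; "ft_torque": the same for the moment, N m; "opening": finger opening in m; "finger_force": force on a finger pad.
Only numpy, scipy, OpenCV 4.12 (cv2) and the standard library are available. Lean on these libraries where they do the work, as an engineer would, in place of code of your own. Each camera call takes 0.05 s, during which the arm holds its last target. There are 200 camera calls.

## Working session

There is one attempt and no reset: what is moved stays moved. The work goes in short steps, Python scripts to look and compute and a tool call to move; the robot and the scene stay as the last step left them, time stands still between calls to the robot, and variables do not carry over. Pictures are saved under pics/ and viewed, at most 10 in all, crops included, and the job is handed in when it is done.

Besides the shell and the picture viewer there is one more tool, called after ">>>" as name(argument=value, ...) on one line, values as JSON. play_rows: Moves the arm, as the interface text tells. Its arguments: {"type":"object","properties":{"moves":{"type":"array","items":{"type":"number"}},"grip_force":{"type":"number"}},"required":["moves"]}

```bash
mkdir -p pics; cat > h.py <<'E'
import numpy as np, cv2
from station import ctrl, cams
def ray(im,u,v):
    K=im["camera_matrix"];V=np.array(im["view"])
    d=np.linalg.inv(K)@[u,v,1]; d=np.array([d[0],-d[1],-d[2]])
    R=V[:3,:3];return -R.T@V[:3,3], R.T@d
def onplane(im,u,v,z):
    o,d=ray(im,u,v);return o+d*(z-o[2])/d[2]
def orange(px):
    h=cv2.cvtColor(px,cv2.COLOR_BGR2HSV)
    return cv2.inRange(h,(5,150,110),(20,255,255))
E
python3 - <<'E'
from h import *
s=ctrl.state();print(s["t"],s["ee_pos"],s["tool_rot"])
ims=[]
for n in("scene","top"):
    im=cams.get_image(n);px=np.array(im["pixels"]);ims.append(px)
    np.savez(n+".npz",**{k:np.array(v) for k,v in im.items()})
    n_,l,st,c=cv2.connectedComponentsWithStats(orange(px))
    for i in range(1,n_):
        if st[i,4]>15: print(n,st[i],c[i],onplane(im,*c[i],.085))
cv2.imwrite("pics/a.png",ims[0]);cv2.imwrite("pics/b.png",ims[1])
E
```

```text
0.0 [ 0.14418472 -0.60792478  0.40361438] [[-9.73063555e-01 -2.30536391e-01 -5.39211185e-04]
 [-2.30537017e-01  9.73061319e-01  2.08645868e-03]
 [ 4.36808929e-05  2.15456504e-03 -9.99997678e-01]]
scene [ 393   59   97  124 5591] [441.48166696 117.76104454] [1.05075178 0.14912666 0.085     ]
scene [214 150  21   9  99] [223.72727273 153.82828283] [0.53187019 0.20090442 0.085     ]
scene [489 157  10  12  40] [493.125 162.075] [ 1.04151018 -0.02449685  0.085     ]
scene [261 230  27  14 179] [274.23463687 236.59217877] [ 0.53823351 -0.0487926   0.085     ]
top [ 275   34  110   41 2742] [319.31983953  53.41539023] [ 0.93181664 -0.07724378  0.085     ]
top [311 200   7  19  95] [313.53684211 209.48421053] [ 0.5358741  -0.05092858  0.085     ]
top [204 203   6  19  93] [206.97849462 212.34408602] [0.52999736 0.19976371 0.085     ]
```

View pics/a.png

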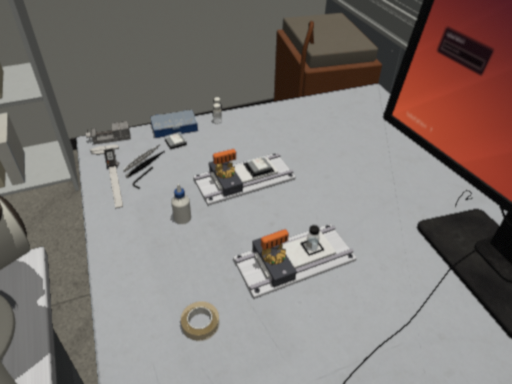

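View pics/b.png

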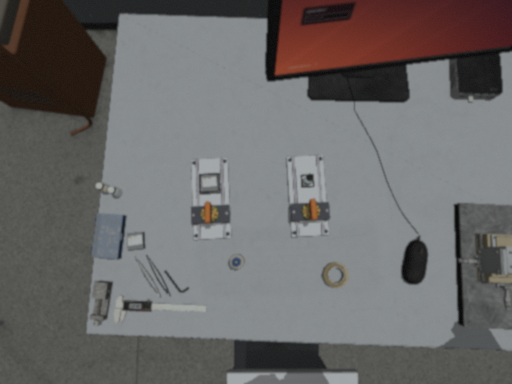

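The chip station is the left one: box at top-view (209,183), handle at (207,212), so about (0.53, 0.20). The vial is on the right-hand station at (313,209). I'll move above the chip handle.

>>> play_rows(moves=[-28,20,0,0,85,-28,20,0,0,85,-28,20,0,0,85,-28,20,0,0,85,-28,20,0,0,85,-28,20,0,0,85,-28,20,0,0,85,-28,20,0,0,85,-28,20,0,0,85,-28,20,0,0,85,-28,20,0,0,85,-28,20,0,0,85], grip_force=50)

```text
t: 1.3
ee_pos: [0.4164, -0.2958, 0.4044]
tool_rot: [[-0.973, -0.231, -0.001], [-0.231, 0.973, 0.0], [0.0, 0.001, -1.0]]
force: [0.0, -0.1, -0.1]
opening: 0.085
finger_force: 0.0
```

>>> play_rows(moves=[-18,38,0,0,85,-18,38,0,0,85,-18,38,0,0,85,-18,38,0,0,85,-18,38,0,0,85,-18,38,0,0,85,-18,38,0,0,85,-18,38,0,0,85,-18,38,0,0,85,-18,38,0,0,85,-18,38,0,0,85,-18,38,0,0,85])

```text
t: 2.5
ee_pos: [0.5206, 0.1982, 0.4044]
tool_rot: [[-0.973, -0.231, -0.001], [-0.231, 0.973, -0.0], [0.001, -0.0, -1.0]]
force: [0.3, 0.8, 0.4]
opening: 0.0851
finger_force: 0.0
```

```bash
cat >> h.py <<'E'
def wrist():
    s=ctrl.state();im=cams.get_image("wrist");T=np.eye(4);T[:3,:3]=s["tool_rot"];T[:3,3]=s["ee_pos"]
    im["view"]=np.linalg.inv(T@np.array(im["hand_eye"]));return s,im
E
python3 - <<'E'
from h import *
s,im=wrist();print(s["t"],s["ee_pos"],s["joints"]);print(np.array(im["hand_eye"]).round(3),im.keys())
px=np.array(im["pixels"]);cv2.imwrite("pics/c.png",px)
n_,l,st,c=cv2.connectedComponentsWithStats(orange(px))
for i in range(1,n_):
    if st[i,4]>30:
        b=cv2.minAreaRect(np.argwhere(l==i)[:,::-1].astype(np.float32))
        print(st[i],b,onplane(im,*b[0],.091)); print([onplane(im,*p,.091).round(4) for p in cv2.boxPoints(b)])
E
```

```text
2.5 [0.52064005 0.19818506 0.40439188] [ 3.75070920e+01  1.54626894e+01 -9.24931112e+00 -9.70784793e-03
 -6.53293838e+01 -1.14148002e+02]
[[-0.001  0.95   0.313  0.079]
 [ 1.     0.001 -0.     0.   ]
 [-0.     0.313 -0.95   0.031]
 [ 0.     0.     0.     1.   ]] dict_keys(['pixels', 'camera_matrix', 'hand_eye', 'view'])
[ 19 121  17  47 537] ((26.93656349182129, 144.0065155029297), (46.780242919921875, 11.911870956420898), 84.14398956298828) [ 0.53735883 -0.04454672  0.091     ]
[array([ 0.5157, -0.0521,  0.091 ]), array([ 0.5118, -0.0404,  0.091 ]), array([ 0.5601, -0.0366,  0.091 ]), array([ 0.5644, -0.0489,  0.091 ])]
[251 172  21  40 498] ((259.2452697753906, 191.14151000976562), (15.659103393554688, 41.07080078125), 15.945395469665527) [0.53184594 0.20163249 0.091     ]
[array([0.5554, 0.1921, 0.091 ]), array([0.5084, 0.194 , 0.091 ]), array([0.5093, 0.2108, 0.091 ]), array([0.5565, 0.2097, 0.091 ])]
```

```bash
python3 -c "
import cv2;a=cv2.imread('pics/c.png')[110:290,170:350];cv2.imwrite('pics/c2.png',cv2.resize(a,None,fx=3.3,fy=3.3,interpolation=cv2.INTER_CUBIC))"
```

```text
(no output)
```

View pics/c2.png

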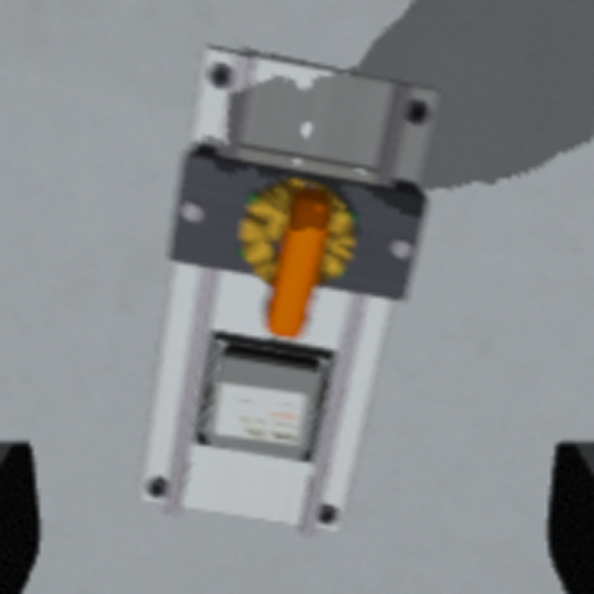

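The crop shows the chip station: chip box at (265,390), handle bar at (298,265), rail screws at (220,75), (157,487), (417,110) and (328,513). The bar is along the rails.

```bash
python3 - <<'E'
from h import *
s,im=wrist()
P=[onplane(im,170+u/3.3,110+v/3.3,.014)for u,v in[(220,75),(157,487),(417,110),(328,513)]]
print(np.round(P,4));
for a,b in((0,1),(2,3)):d=P[b]-P[a];print(np.degrees(np.arctan2(d[1],d[0])))
t=np.load("top.npz");t={k:t[k] for k in t};m=orange(t["pixels"]);m[:,:190]=0;m[:,225:]=0
p=np.argwhere(m)[:,::-1];W=np.array([onplane(t,*q,.088)[:2] for q in p.astype(float)])
w,v=np.linalg.eigh(np.cov(W.T));print(W.mean(0),np.degrees(np.arctan2(v[1,1],v[0,1])))
R=np.array(s["tool_rot"]);print(R.T@(np.array([.531,.201,.3])-s["ee_pos"]))
E
```

```text
[[0.4877 0.1658 0.014 ]
 [0.6761 0.1765 0.014 ]
 [0.4827 0.2451 0.014 ]
 [0.6711 0.2563 0.014 ]]
3.2619705202198452
3.4153909791142274
[0.5297229  0.19936961] -179.59045862194674
[-0.00784469 -0.00402123  0.10392907]
```

>>> play_rows(moves=[-2,-1,25,5.5,85,-2,-1,25,5.5,85,-2,-1,25,0,85,-2,-1,25,0,85,0,0,0,0,85])

```text
t: 3.1
ee_pos: [0.528, 0.1922, 0.3009]
tool_rot: [[-0.999, -0.039, -0.008], [-0.039, 0.999, -0.004], [0.008, -0.004, -1.0]]
force: [-1.2, 0.6, -0.4]
opening: 0.085
finger_force: 0.0
```

```bash
python3 - <<'E'
from h import *
s,im=wrist();print(s["t"],s["ee_pos"],np.round(s["tool_rot"],3).tolist())
px=np.array(im["pixels"])
n_,l,st,c=cv2.connectedComponentsWithStats(orange(px))
for i in range(1,n_):
    if st[i,4]>300:print(st[i],c[i],onplane(im,*c[i],.085))
i=1+np.argmax(st[1:,4]);x,y,w,h=st[i,:4]
x0,y0=max(0,x-60),max(0,y-30);print(x0,y0)
cv2.imwrite("pics/d.png",cv2.resize(px[y0:y+h+50,x0:x+w+60],None,fx=3,fy=3,interpolation=cv2.INTER_CUBIC))
E
```

```text
3.1 [0.52800006 0.19219393 0.30093206] [[-0.999, -0.039, -0.008], [-0.039, 0.999, -0.004], [0.008, -0.004, -1.0]]
[262 197  19  60 947] [271.28511088 227.0095037 ] [0.53457561 0.20131173 0.085     ]
202 167
```

View pics/d.png

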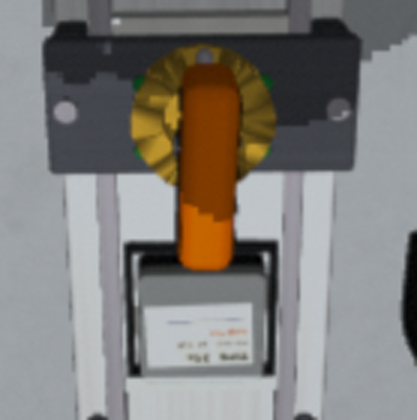

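```bash
python3 - <<'E'
from h import *
s,im=wrist();print(s["ee_pos"])
for z in(.091,.085):print(onplane(im,202+207/3,167+268/3,z),onplane(im,202+182/3,167+230/3,z),onplane(im,202+235/3,167+230/3,z),onplane(im,202+183/3,167+100/3,z),onplane(im,202+238/3,167+100/3,z))
print("collar",onplane(im,202+204/3,167+115/3,.051))
R=np.array(s["tool_rot"]);print(np.round(R,4))
E
```

```text
[0.52875159 0.19269016 0.30321873]
[0.55897936 0.20303249 0.091     ] [0.54842135 0.19619859 0.091     ] [0.54788079 0.20945258 0.091     ] [0.51390812 0.19490835 0.091     ] [0.513382   0.20794219 0.091     ]
[0.56260147 0.20347616 0.085     ] [0.55169505 0.19641674 0.085     ] [0.55113665 0.21010811 0.085     ] [0.5160429  0.19508393 0.085     ] [0.51549941 0.20854788 0.085     ]
collar [0.5325236  0.20239449 0.051     ]
[[-0.9992 -0.0402 -0.0038]
 [-0.0402  0.9992 -0.0027]
 [ 0.0039 -0.0026 -1.    ]]
```

>>> play_rows(moves=[-2.5,4.5,10,0,85,-2.5,4.5,10,0,85,0,0,15,0,85,0,0,15,0,50,0,0,10,0,40,0,0,10,0,35,0,0,0,0,32,0,0,0,0,30])

```text
t: 4.0
ee_pos: [0.534, 0.2027, 0.2348]
tool_rot: [[-0.999, -0.041, 0.0], [-0.041, 0.999, -0.0], [-0.0, -0.0, -1.0]]
force: [-0.3, -0.1, 0.8]
opening: 0.0303
finger_force: 0.0
```

```bash
python3 - <<'E'
from h import *
s,im=wrist();print(s["t"],s["ee_pos"],np.round(s["tool_rot"],3).tolist(),s["force"],s["opening"])
cv2.imwrite("pics/e.png",np.array(im["pixels"]))
E
```

```text
4.0 [0.53395946 0.20274558 0.23484085] [[-0.999, -0.041, 0.0], [-0.041, 0.999, -0.0], [-0.0, -0.0, -1.0]] [-0.32526869 -0.12308071  0.76529664] 0.030277420309686047
```

View pics/e.png

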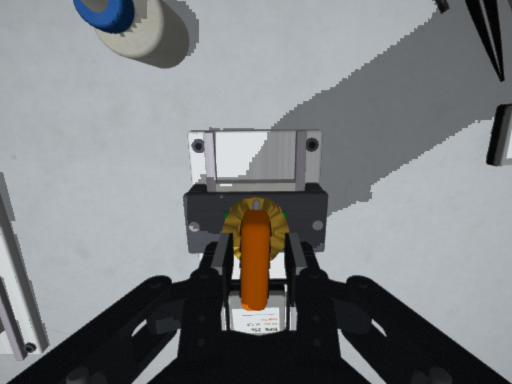

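The bar (columns 243–268) is centred between the pads (about 231 and 283). Closing.

>>> play_rows(moves=[0,0,0,0,10,0,0,0,0,5,0,0,0,0,5,0,0,0,0,5,0,0,0,0,5], grip_force=60)

```text
t: 4.55
ee_pos: [0.534, 0.2018, 0.2358]
tool_rot: [[-0.999, -0.041, 0.001], [-0.041, 0.999, -0.001], [-0.001, -0.001, -1.0]]
force: [1.3, -5.4, 4.5]
opening: 0.0138
finger_force: 58.6
```

>>> play_rows(moves=[0,0,-4,0,5,0,0,-5,0,5,0,0,-5,0,5,0,0,-5,0,5,0,0,0,0,5,0,0,0,0,5])

```text
t: 5.15
ee_pos: [0.5337, 0.2016, 0.2522]
tool_rot: [[-0.999, -0.04, -0.001], [-0.04, 0.999, -0.001], [0.001, -0.001, -1.0]]
force: [4.4, -3.7, -8.6]
opening: 0.0134
finger_force: 58.6
```

>>> play_rows(moves=[0,0,0,-6,5,0,0,0,-6,5,0,0,0,-6,5,0,0,0,-6,5,0,0,0,-6,5,0,0,0,-6,5,0,0,0,-6,5,0,0,0,-6,5,0,0,0,-6,5,0,0,0,-6,5,0,0,0,0,5,0,0,0,0,5])

```text
t: 6.35
ee_pos: [0.5332, 0.2025, 0.2524]
tool_rot: [[-0.467, -0.884, -0.002], [-0.884, 0.467, -0.0], [0.001, 0.002, -1.0]]
force: [1.2, 0.9, -8.6]
opening: 0.0134
finger_force: 58.5
```

```bash
python3 - <<'E'
from h import *
s,im=wrist();R=s["tool_rot"];print(s["t"],s["ee_pos"],np.degrees(np.arctan2(R[1][1],R[0][1])),s["force"],s["ft_torque"],s["opening"])
cv2.imwrite("pics/f.png",np.array(im["pixels"]))
E
```

```text
6.35 [0.53323284 0.20254645 0.25240142] 152.1749097183176 [ 1.23269108  0.93660384 -8.62119095] [ 0.25596339 -0.2378583   0.00813475] 0.01344134832633282
```

View pics/f.png

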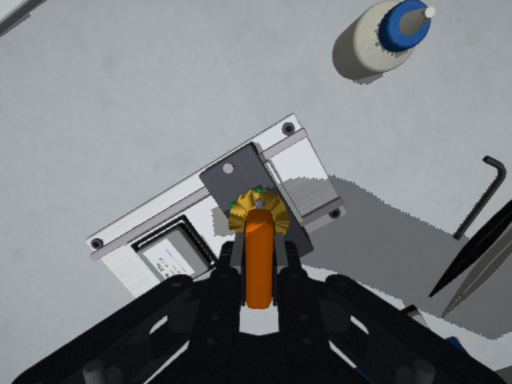

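The handle is turned 60° anticlockwise with the bar (at about (260,255)) still between the pads, and the torque is nearly zero. Now I'll lower it into the notch.

>>> play_rows(moves=[0,0,3,0,5,0,0,3,0,5,0,0,3,0,5,0,0,2,0,5,0,0,0,0,5,0,0,0,0,5])

```text
t: 7.0
ee_pos: [0.5335, 0.2025, 0.2435]
tool_rot: [[-0.464, -0.886, -0.0], [-0.886, 0.464, -0.0], [0.0, 0.0, -1.0]]
force: [-4.2, 0.8, 0.6]
opening: 0.0132
finger_force: 59.5
```

>>> play_rows(moves=[0,0,0,0,22,0,0,0,0,30,0,0,0,0,45,0,0,0,0,50,0,0,-10,0,50,0,0,-20,0,50,0,0,-30,0,60,0,0,-30,0,60,0,0,-30,0,60,0,0,0,0,60])

```text
t: 8.0
ee_pos: [0.5348, 0.203, 0.3687]
tool_rot: [[-0.463, -0.886, 0.01], [-0.886, 0.463, 0.005], [-0.009, -0.007, -1.0]]
force: [-0.1, -0.1, 0.0]
opening: 0.0597
finger_force: 0.0
```

```bash
python3 - <<'E'
from h import *
s,im=wrist();print(s["t"],s["ee_pos"],s["force"],s["opening"])
px=np.array(im["pixels"]);sc=np.array(cams.get_image("scene")["pixels"])
a=cv2.resize(px[120:300,160:360],(400,360));b=cv2.resize(sc[140:290,180:360],(396,360)[:2]);b=cv2.resize(b,(396,360))
cv2.imwrite("pics/g.png",np.hstack([a,b]))
E
```

```text
8.0 [0.53478977 0.20303783 0.36871286] [-0.06962162 -0.14145234  0.01645078] 0.0597059668922546
```

View pics/g.png

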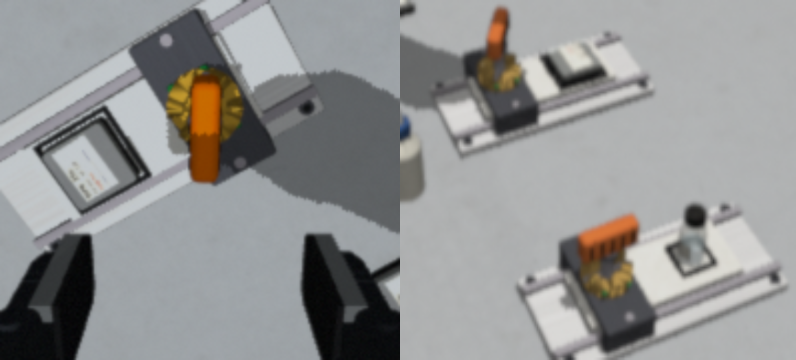

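The chip handle (right panel, about (497,35)) has stayed turned and raised. The vial handle (608,240) is still locked, and the gripper is clear.

```bash
python3 -c "
from station import ctrl;print(ctrl.job_done())"
```

```text
the job is handed in; nothing more can be done
None
```

I unlocked the chip-box shuttle: its plunger was pulled up, twisted 60° anticlockwise and let down in the rest notch, where the last pictures show it raised and turned. I left the vial station's plunger locked and untouched, and handed the job in at about 8 s with the gripper clear; no verdict was returned.

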